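# Snap a tube end cap home and put the seating tool away

## Task

One of the two square-tube posts has its plastic end cap still standing proud, with its yellow skirt showing. Pick up the orange seating tool, hold it upright and centred on that cap and press squarely until the cap clicks fully home (do not push it with the gripper, and do not cock it); then set the tool down, not drop it, in the empty bay of the red box and swing the box's tray down shut over it. Do not shift the other things on the bench.

Things in the scene. Friction and masses are not known exactly. Their poses are not given: they have to be found in the camera images.
- cap_top (a point): Centre of the top face of the proud end cap: a black 80 x 80 x 8 mm plastic flange with a yellow skirt below, guided in an upright blue 80 mm square tube (130 mm high, fixed on a 130 x 130 x 10 mm base plate). z up. This point is 152 mm above the bench while proud, 138 mm when home. It faces straight up.
- cap_plate: The same proud end cap as a body; origin at the centre of the underside of its flange, z up (z tilts if the cap is cocked).
- cap (a joint): How far the proud cap has been pressed in, m: 0 proud, 0.014 home. It first resists with about 14 N, less and less as it goes in; past 9 mm it snaps home by itself and stays (held by about 8 N). It rocks on a soft pivot (about 3 N m/rad) if pushed off centre.
- post_done: The other post, the same in size and colour, its cap already home (top 138 mm above the bench, no yellow showing): to be left as it is. Fixed. Origin under the centre of its base plate.
- tool_mid (a point): Centre (half-way up) of the seating tool, upright on the bench: 100 mm tall, about 0.3 kg; a round white foot 64 mm across (18 mm thick, tapering until 26 mm up), above it a square orange neck 30 x 30 mm to the top. z from foot to head, x and y normal to the neck's faces. The foot's flat underside, 50 mm below this point, is the pressing face.
- tool: The seating tool as a body; origin at the centre of the foot's underside, z up along the tool.
- tool_foot (a point): Centre of the flat underside of the seating tool's foot, z up along the tool.
- bay (a point): Centre of the floor of the empty bay of the red fixed box (160 x 240 x 115 mm), 5 mm above the bench; x horizontal, the way the tray opens, ahead and leftwards; y to its left; z up. The bay is open 150 mm in x and 156 mm in y; the box's rim is 110 mm above its floor. A 75 mm high divider on the +y side parts it from a small bay full of packs.
- tray_handle (a point): Centre of the black handle bar of the box's cantilever tray: it runs along the box's y, 218 mm long, 16 x 16 mm in section. Axes as bay; the tray (150 x 234 x 40 mm, 0.4 kg) stays level as it swings. The bar's centre is 78 mm above the tray's underside; beneath it nothing is higher than 40 mm save two end posts 105 mm to either side.
- swing_centre (a point): Centre of the circle of 100 mm radius, in the box's x-z plane, on which the handle bar's centre moves; axes as bay, fixed to the box. Shut, the bar is at 160 degrees from +x towards up: 94 mm to -x and 34 mm above this point; fully open, at 40 degrees: 77 mm to +x and 64 mm above.
- tray_lift (a joint): Opening of the tray, rad: 0 shut (tray resting on the rim over the bays), 2.09 fully open; the handle's angle on its circle is 160 degrees minus this. Its hinges are stiff (0.5 N m friction), so it stays where it is left.
- spray: Bystander: green spray can, 60 mm across, 190 mm tall, standing. Origin under its centre.
- tin: Bystander: blue jar with a steel lid, 80 mm across, 110 mm tall, standing. Origin under its centre.
- magnet: Bystander: red welding magnet angle, about 110 x 110 x 22 mm, lying. Origin under its centre.
- coupon: Bystander: welded steel T-joint sample, 120 x 50 x 60 mm. Origin under its centre.
- brush: Bystander: flat brush with a wooden handle, lying beyond the box.
- wrench: Bystander: wrench lying near the robot on its right.
Things that resemble listed ones, but are neither listed nor needed, are in the scene too. Leave any pink look-alike of the tool alone.

How it is judged:
On the way, in this order (a step that is already met when the one before it is completed fails the run):
1. the proud cap is pressed home with the upright tool centred on it (within 12 mm and 0.12 rad) (value of joint cap above 0.0125 m and horizontal distance between tool_foot and cap_top below 0.012 m and distance between tool_foot and cap_top below 0.02 m and angle between tool_foot's own z axis and vertical below 0.12 rad), for 0.1 s.
2. the tool is lowered to the floor of the empty bay while still held (foot within 15 mm of the floor) (x of tool_mid in the frame of bay between -0.065 and 0.065 m and y of tool_mid in the frame of bay between -0.065 and 0.065 m and z of tool_mid in the frame of bay between 0.01 and 0.065 m and z of tool_foot in the frame of bay below 0.015 m and contact force between the fingers and tool above 0.5 N), for 0.05 s.
3. the tray is swung down shut over the tool (value of joint tray_lift below 0.06 rad and x of tool_mid in the frame of bay between -0.065 and 0.065 m and y of tool_mid in the frame of bay between -0.065 and 0.065 m and z of tool_mid in the frame of bay between 0.01 and 0.065 m), for 0.1 s.
At the end, for the whole second after the job is handed in: the proud cap is home (pressed in more than 12.5 of 14 mm) and level (within 0.1 rad), the tool lies or stands at rest in the empty bay (its centre within 65 mm of the bay's centre in x and y, and 10 to 65 mm above the floor), and the tray is shut (within 0.06 rad) (all of step 3 and value of joint cap above 0.0125 m and linear speed of tool below 0.02 m/s and angle between cap_plate's own z axis and vertical below 0.1 rad); the robot touches nothing.
It fails at once if the gripper or arm pushes the proud cap directly (contact force between any of the fingers, the arm and cap_plate above 1.5 N).
It fails at once if the cap is cocked by more than 0.15 rad (angle between cap_plate's own z axis and vertical above 0.15 rad).
It fails at once if a bystander is shifted more than 40 mm (distance of any of spray, tin, magnet, coupon, brush, wrench from where it was at the start of the episode above 0.04 m).
It also fails if it takes over 69 s, if anything falls off the work surface, if the arm or the gripper's body presses on something with over 40 N, if the wrist force passes 120 N, or if a joint passes its speed limit or range.

## Robot

A 6-joint arm with a two-finger parallel gripper is mounted at the origin on the work surface. World frame = base frame: x ahead of the robot, y to its left, z up, the work surface at z = 0. Lengths are in m, angles in rad, forces in N, time in s.
With the tool pointing down it reaches from about 0.3 to 0.95 m from the base axis. Payload 3.1 kg.
Tool frame: the origin (TCP) lies at the very end of the fingers, on their centre line; the grasp point (between the pads) lies 19 mm behind it; z points along the fingers, y is the line along which they close (so a half turn about z gives the same grasp; the last joint's range is limited). The gripper opens to 85 mm and grips with 20 to 120 N. Pads are 22 mm wide; open, the fingers measure 114 mm over their backs; the gripper's body (76 mm by 85 mm) begins 54 mm behind the grasp point. The pads swing forward as they close: fully open they stand 13 mm farther back than shut.
Start: joints at [1.15, 0.308, 1.634, -0, 1.2, -0.07], TCP at [0.215, 0.587, 0.231] pointing down, gripper open.
Joint ranges: [-3.06, 3.06], [-0.79, 1.96], [0.05, 2.63], [-1.19, 4.34], [0.05, 2.64], [-2.94, 2.94]. Speed limits (rad/s): [2.79, 2.79, 3.14, 3.14, 3.14, 3.14].

## Interface

Orientations are given as a unit quaternion [x, y, z, w].
In Python, from station import robot gives the robot as it stands. The module is installed in compiled form; this text tells all that it offers.
- The arm moves only by the tool carry_out, never from a script. Its argument "series" is a list of rows, each an object of numbers: "ax", "ay", "az": the turn, a rotation vector about the tool's x, y, z in degrees; "tx", "ty", "tz": the shift along the tool's x, y, z in mm; "jaw": the closure, from -1 (fully open) to 1 (shut). A call has 1 to 5 rows; each row is the pose to reach, as a shift and turn from the pose commanded when the call began, along the tool's axes at that moment; what a row does not reach only later rows make up. A row lasts 1/8 s, in which the tool goes at most 62.5 mm and 10.7 degrees, less where a joint would pass 70% of its speed; a pose out of reach is approached as far as the arm can. A call with a gripper value outside its range is refused whole. The fingers move at their own pace and stop on an object; "grip_force" is the grip in N (left out, the last holds). Time passes only in rows, so rows that repeat a pose let the fingers close. It gives the time, the measured TCP pose, the force, the opening and the grip force at its end, in the units of the state.
- robot.state(): the state, without advancing time (a new reading comes with each control period).
- robot.capture(name): name is "scene" or "side" or "wrist"; returns a dict with "frame" (420x560x3 uint8, red, green, blue), "intrinsics" (3x3 intrinsics, pixels), "rvec" (rotation vector, rad) and "tvec" (3), from world to camera coordinates, as OpenCV has them; the wrist camera has in their place "hand_eye" (4x4, takes a point from camera to tool coordinates, whose origin is the TCP and whose axes are the flange's). Camera axes: x right, y down, z forward; pixel columns grow to the right and rows downward; lengths in m; the calibration is good to about 2 mm. A picture is of the moment at which its call begins: read the wrist's pose just before it. There is no depth.
- robot.job_done(): hands the job in; it is judged then, once.
Trained networks look in a picture, given as the dict that the camera call returned (one of the last four; its "shot" number tells which), for a name from the list of things; names that differ only in an ending like _2 or _b are one class to them, and where a whole thing is asked for, a point or a joint stands for the part that bears it (a point fixed in the world has none). Each returns a list of dicts, best first, with "conf" (0 to 1); they miss things now and then, are a little off and sometimes report something else, mostly with a low value. They report only what shows in the picture. A call takes as long as a camera call. They do not tell look-alikes from the thing itself.
- robot.outline_of(query, picture): "pixels" (420x560 bool, what is visible of it) and "extent" ([left, top, right, bottom] in pixels, round what is visible of it).
The state is a dict: "time": time; "q": joint angles; "qd": joint speeds; "joint_efforts": joint torques, N m; "tool_pos": TCP position; "tool_rot": TCP orientation; "force": force on the tool from outside, world axes, zero at the start; "torque": the same for the moment, N m; "gripper_width": finger opening in m; "gripper_force": force on a finger pad.
Only numpy, scipy, OpenCV 4.12 (cv2) and the standard library are available. Lean on these libraries where they do the work, as an engineer would, in place of code of your own. Each camera call takes 0.05 s, during which the arm holds its last target. There are 200 camera calls.

## Working session

There is one attempt and no reset: what is moved stays moved. The work goes in short steps, Python scripts to look and compute and a tool call to move; the robot and the scene stay as the last step left them, time stands still between calls to the robot, and variables do not carry over. Pictures are saved under pics/ and viewed, at most 12 in all, crops included, and the job is handed in when it is done.

Besides the shell and the picture viewer there is one more tool, called after ">>>" in YAML: its name, and indented under it one key for each argument. carry_out: Moves the arm, as the interface text tells. Its arguments: {"type":"object","properties":{"series":{"type":"array","items":{"type":"object","properties":{"ax":{"type":"number"},"ay":{"type":"number"},"az":{"type":"number"},"tx":{"type":"number"},"ty":{"type":"number"},"tz":{"type":"number"},"jaw":{"type":"number"}}}},"grip_force":{"type":"number"}},"required":["series"]}

```bash
mkdir -p pics
cat > h.py <<'E'
import numpy as np, cv2
from scipy.spatial.transform import Rotation as R
from station import robot
def save(p,n): cv2.imwrite('pics/'+n+'.png', cv2.cvtColor(p['frame'],cv2.COLOR_RGB2BGR))
def cam(p, st=None):
    K=np.array(p['intrinsics'],float)
    if 'rvec' in p:
        Rc=cv2.Rodrigues(np.array(p['rvec'],float))[0]; t=np.array(p['tvec'],float).ravel()
        return K,Rc,t
    H=np.array(p['hand_eye']); T=np.eye(4); T[:3,:3]=R.from_quat(st['tool_rot']).as_matrix(); T[:3,3]=st['tool_pos']
    W=np.linalg.inv(T@H); return K,W[:3,:3],W[:3,3]
def back(c,u,v,z):
    K,Rc,t=c; d=Rc.T@np.linalg.solve(K,[u,v,1]); o=-Rc.T@t
    return o+d*(z-o[2])/d[2]
def proj(c,X):
    K,Rc,t=c; q=K@(Rc@np.array(X,float)+t); return q[:2]/q[2]
E
python3 - <<'E'
from h import *
s=robot.state(); print(s)
a=robot.capture('scene'); save(a,'scene0'); 
for n in ['cap_plate','post_done','tool','tray_handle','spray','tin','magnet','coupon']:
    print(n,[(np.round(d['conf'],2),d['extent']) for d in robot.outline_of(n,a)])
b=robot.capture('side'); save(b,'side0')
for n in ['cap_plate','post_done','tool','tray_handle']:
    print(n,[(np.round(d['conf'],2),d['extent']) for d in robot.outline_of(n,b)])
for p in(a,b):
    K,Rc,t=cam(p); print(K.round(1).tolist(),(-Rc.T@t).round(3),Rc[2].round(2))
E
```

```text
{'time': 0.0, 'q': array([ 1.15031994e+00,  3.09012357e-01,  1.63519247e+00, -3.24411868e-05,
        1.19966791e+00, -6.97100153e-02]), 'qd': array([-2.52478387e-03, -3.06162182e-04,  6.20829912e-04,  3.95460056e-04,
        9.03822992e-04, -7.28470811e-05]), 'joint_efforts': array([ 5.77082628e-04, -4.15250444e+01, -2.76664603e+01, -9.31952832e-05,
        1.02794246e-02, -3.09890247e-06]), 'tool_pos': array([0.21446794, 0.58618259, 0.23003966]), 'tool_rot': array([ 1.74479536e-01,  9.84660140e-01, -1.10963708e-03, -2.61969291e-04]), 'force': array([-0.56593623,  0.22054714,  0.14999409]), 'torque': array([ 0.01398441, -0.01490099, -0.05353646]), 'gripper_force': 0.0, 'gripper_width': 0.08539608347262678}
cap_plate [(np.float64(0.73), [197.1, 203.2, 230.8, 240.9])]
post_done [(np.float64(0.66), [142.5, 273.0, 207.9, 341.6])]
tool [(np.float64(0.97), [235.7, 192.4, 255.2, 228.6]), (np.float64(0.96), [277.4, 192.6, 297.4, 229.5]), (np.float64(0.94), [302.0, 212.6, 324.0, 247.1]), (np.float64(0.93), [270.8, 224.7, 287.5, 259.5]), (np.float64(0.91), [262.5, 169.6, 283.3, 199.8])]
tray_
[... 381 characters left out ...]
 [(np.float64(0.58), [341.4, 210.1, 377.1, 246.9])]
cap_plate [(np.float64(0.69), [283.9, 244.1, 333.4, 284.8])]
post_done [(np.float64(0.95), [368.9, 285.9, 441.9, 377.9]), (np.float64(0.25), [113.3, 111.1, 203.1, 157.1])]
tool [(np.float64(0.93), [246.8, 210.9, 265.8, 251.9]), (np.float64(0.85), [270.6, 193.9, 290.2, 229.3]), (np.float64(0.78), [285.0, 215.0, 310.3, 254.9]), (np.float64(0.68), [198.9, 223.1, 223.7, 267.2]), (np.float64(0.63), [242.0, 248.9, 264.6, 290.9])]
tray_handle []
[[541.8, 0.0, 280.7], [0.0, 541.8, 204.1], [0.0, 0.0, 1.0]] [ 1.266 -0.716  1.329] [-0.46  0.45 -0.77]
[[496.5, 0.0, 281.5], [0.0, 496.5, 210.0], [0.0, 0.0, 1.0]] [-0.101 -0.659  0.94 ] [ 0.55  0.51 -0.66]
```

```bash
python3 -c "
import cv2
a=cv2.imread('pics/scene0.png');cv2.imwrite('pics/s1.png',cv2.resize(a,(784,588),interpolation=2))
b=cv2.imread('pics/side0.png');cv2.imwrite('pics/s2.png',cv2.resize(b,(784,588),interpolation=2))"
```

```text
(no output)
```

View pics/s1.png

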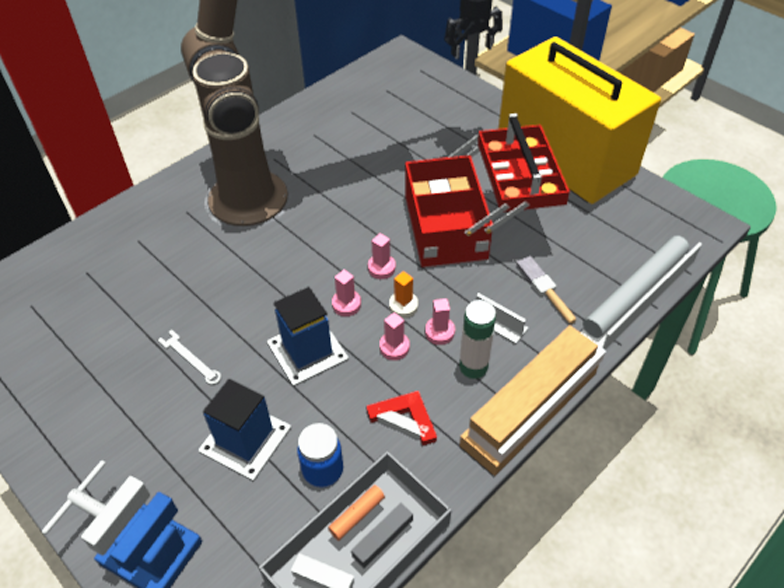

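View pics/s2.png

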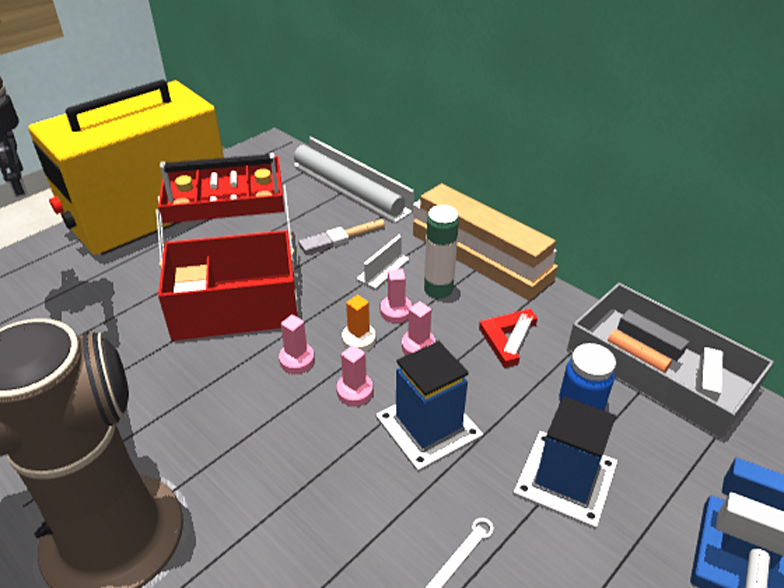

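Orange tool: scene (403,293)/1.4, side (358,325)/1.4. The four pink ones, scene (380,255), (345,290), (393,335), (440,320), are look-alikes. The proud cap with yellow skirt is the post at scene (303,325) / side (432,400). The other post, scene (238,425), is home. The box is at scene (450,210), and the open tray's handle runs (512,118)–(537,190).

Run:
```python
from h import *
a=robot.capture('scene');b=robot.capture('side');ca=cam(a);cb=cam(b)
def quad(c,pts,z,name):
    P=np.array([back(c,u/1.4,v/1.4,z)[:2] for u,v in pts]); e=np.diff(np.vstack([P,P[:1]]),axis=0)
    print(name,P.round(3).tolist(),'mid',P.mean(0).round(4),'len',np.linalg.norm(e,axis=1).round(3),'ang',np.degrees(np.arctan2(e[:,1],e[:,0])).round(1))
quad(ca,[(273,301),(306,290),(328,316),(293,328)],.152,'cap scene')
quad(cb,[(397,359),(438,343),(467,373),(426,392)],.152,'cap side')
quad(ca,[(406,163),(470,157),(490,232),(418,243)],.115,'box scene')
quad(cb,[(165,243),(160,293),(295,283),(290,234)],.115,'box side')
for n,c,f in(('scene',ca,a),('side',cb,b)):
    hsv=cv2.cvtColor(f['frame'],cv2.COLOR_RGB2HSV)
    m=cv2.inRange(hsv,(8,150,90),(20,255,255))
    k,l,s,ce=cv2.connectedComponentsWithStats(m)
    for i in range(1,k):
        if s[i][4]>60: print(n,s[i],ce[i].round(1),back(c,*ce[i],.065).round(3))
# handle ends, triangulate scene only via height scan
for z in (.16,.18,.2,.22,.25): quad(ca,[(512,118),(537,190)],z,'handle z%.2f'%z)
for z in (.16,.18,.2,.22,.25): quad(cb,[(163,168),(273,158)],z,'handle side z%.2f'%z)
```

```text
cap scene [[0.42, -0.23], [0.445, -0.165], [0.526, -0.178], [0.5, -0.245]] mid [ 0.4729 -0.2048] len [0.069 0.082 0.072 0.081] ang [  68.8   -8.9 -111.3  169.4]
cap side [[0.44, -0.156], [0.511, -0.179], [0.493, -0.253], [0.422, -0.233]] mid [ 0.4665 -0.2054] len [0.074 0.075 0.074 0.079] ang [ -18.1 -103.5  164.4   76.4]
box scene [[0.289, 0.28], [0.384, 0.404], [0.582, 0.247], [0.492, 0.111]] mid [0.4368 0.2603] len [0.156 0.253 0.163 0.264] ang [  52.6  -38.4 -123.5  140.3]
box side [[0.376, 0.404], [0.289, 0.283], [0.474, 0.131], [0.564, 0.252]] mid [0.4259 0.2676] len [0.149 0.24  0.151 0.242] ang [-125.9  -39.4   53.4  141. ]
scene [372  88  36  48  86] [392.5 106.6] [0.472 0.614 0.065]
scene [282 196  13  22 191] [288.  207.5] [0.535 0.022 0.065]
scene [236 353  38  32 139] [255.4 369.3] [ 0.836 -0.394  0.065]
side [ 57  73  64  21 121] [87.6 82.7] [0.635 1.033 0.065]
side [247 215  17  26 316] [255.5 227.9] [0.523 0.019 0.065]
side [435 240  44  26 165] [456.1 253. ] [ 0.799 -0.395  0.065]
handle z0.16 [[0.394, 0.543], [0.597, 0.384]] mid [0.4955 0.4633] len [0.259 0.259] ang
[... 247 characters left out ...]
632, 0.327]] mid [0.5351 0.4028] len [0.245 0.245] ang [-38.1 141.9]
handle z0.25 [[0.461, 0.446], [0.649, 0.299]] mid [0.5548 0.3725] len [0.239 0.239] ang [-38.1 141.9]
handle side z0.16 [[0.492, 0.576], [0.681, 0.441]] mid [0.5864 0.5088] len [0.232 0.232] ang [-35.6 144.4]
handle side z0.18 [[0.477, 0.544], [0.661, 0.413]] mid [0.5687 0.4788] len [0.226 0.226] ang [-35.6 144.4]
handle side z0.20 [[0.462, 0.513], [0.64, 0.385]] mid [0.5511 0.4488] len [0.22 0.22] ang [-35.6 144.4]
handle side z0.22 [[0.447, 0.481], [0.62, 0.357]] mid [0.5335 0.4189] len [0.214 0.214] ang [-35.6 144.4]
handle side z0.25 [[0.424, 0.434], [0.59, 0.314]] mid [0.507  0.3739] len [0.205 0.205] ang [-35.6 144.4]
```

>>> carry_out:
  series:
    - {"tz":-60}
    - {"tz":-120}
    - {"tx":-40,"ty":-35,"tz":-120,"az":10}
    - {"tx":-80,"ty":-70,"tz":-120,"az":20}
    - {"tx":-120,"ty":-105,"tz":-120,"az":30}

```text
invalid input at $.series[0]: expected keys ax, ay, az, tx, ty, tz, jaw
```

```bash
cat >> h.py <<'E'
def go(x,y,z,yaw=None):
    """tool-frame shift (mm) and az (deg) to TCP target, pointing down, tool-y at yaw deg (mod 180)"""
    s=robot.state(); r=R.from_quat(s['tool_rot']); M=r.as_matrix()
    d=r.inv().apply(np.array([x,y,z])-s['tool_pos'])*1000
    y0=np.degrees(np.arctan2(M[1,1],M[0,1]))
    if yaw is None: yaw=y0
    for k in (-360,-180,0,180,360):
        yy=np.radians(yaw+k)
        T=np.array([[np.sin(yy),np.cos(yy),0],[-np.cos(yy),np.sin(yy),0],[0,0,-1.]]).T
        T=np.column_stack([np.cross([np.cos(yy),np.sin(yy),0],[0,0,-1.]),[np.cos(yy),np.sin(yy),0],[0,0,-1.]])
        rv=np.degrees((r.inv()*R.from_matrix(T)).as_rotvec())
        if abs(yaw+k-y0)<=135: print('t',d.round(1),'a',rv.round(1),'dist',np.linalg.norm(d).round(),'q6 after ~',(s['q'][5]+np.radians(rv[2])).round(2))
    print('yaw',y0.round(1),'pos',s['tool_pos'].round(4),'q',s['q'].round(2),'F',s['force'].round(1),'w',round(s['gripper_width'],4),'t',s['time'])
E
python3 - <<'E'
from h import *
go(0.50,0.02,0.30,10)
E
```

```text
t [-462.7 -434.4  -68.7] a [ 0.   0.  59.9] dist 638.0 q6 after ~ 0.98
t [-462.7 -434.4  -68.7] a [  -0.     0.  -120.1] dist 638.0 q6 after ~ -2.17
yaw 69.9 pos [0.2148 0.5869 0.2313] q [ 1.15  0.31  1.63 -0.    1.2  -0.07] F [-0.2  0.3  0.4] w 0.0853 t 0.8
```

>>> carry_out:
  series:
    - {"ax":0,"ay":0,"az":0,"tx":0,"ty":0,"tz":-60,"jaw":-1}
    - {"ax":0,"ay":0,"az":0,"tx":0,"ty":0,"tz":-120,"jaw":-1}
    - {"ax":0,"ay":0,"az":10,"tx":-40,"ty":-35,"tz":-120,"jaw":-1}
    - {"ax":0,"ay":0,"az":20,"tx":-80,"ty":-70,"tz":-120,"jaw":-1}
    - {"ax":0,"ay":0,"az":30,"tx":-120,"ty":-105,"tz":-120,"jaw":-1}

```text
time: 1.42
tool_pos: [0.292, 0.4458, 0.3516]
tool_rot: [0.426, 0.905, 0.0, 0.0]
force: [1.5, 0.2, 0.0]
gripper_width: 0.0852
gripper_force: 0.0
```

Run:
```python
from h import *
go(0.50,0.02,0.30,10)
a=robot.capture('wrist'); print(np.array(a['hand_eye']).round(3),a['intrinsics'])
```

```text
t [-460.7 -111.3   51.6] a [ 0.1 -0.  29.6] dist 477.0 q6 after ~ 0.73
yaw 39.6 pos [0.292  0.4458 0.3516] q [ 0.91  0.04  1.71 -0.    1.4   0.22] F [1.5 0.2 0. ] w 0.0852 t 1.425
[[-0.001 -0.947 -0.321  0.083]
 [ 1.    -0.001 -0.001 -0.   ]
 [ 0.001 -0.321  0.947 -0.142]
 [ 0.     0.     0.     1.   ]] [[323.46913719   0.         283.76304629]
 [  0.         323.46913719 211.26718704]
 [  0.           0.           1.        ]]
```

>>> carry_out:
  series:
    - {"ax":0,"ay":0,"az":6,"tx":-48,"ty":-12,"tz":-10,"jaw":-1}
    - {"ax":0,"ay":0,"az":12,"tx":-96,"ty":-24,"tz":-20,"jaw":-1}
    - {"ax":0,"ay":0,"az":18,"tx":-144,"ty":-36,"tz":-30,"jaw":-1}
    - {"ax":0,"ay":0,"az":24,"tx":-192,"ty":-48,"tz":-40,"jaw":-1}
    - {"ax":0,"ay":0,"az":30,"tx":-240,"ty":-60,"tz":-50,"jaw":-1}

```text
time: 2.1
tool_pos: [0.3998, 0.2232, 0.4019]
tool_rot: [0.644, 0.765, 0.0, 0.0]
force: [1.1, 0.6, 0.2]
gripper_width: 0.0855
gripper_force: 0.0
```

Run:
```python
from h import *
go(0.50,0.02,0.27,10)
s=robot.state();a=robot.capture('wrist'); save(a,'w_box'); np.savez('wbox.npz',p=s['tool_pos'],r=s['tool_rot'],**{k:a[k] for k in('frame','intrinsics','hand_eye')})
```

```text
t [-217.3   64.2  131.9] a [ 0.1 -0.  -0.2] dist 262.0 q6 after ~ 0.24
yaw 9.8 pos [0.3998 0.2232 0.4019] q [ 0.41 -0.14  1.78  0.    1.5   0.24] F [1.1 0.6 0.2] w 0.0855 t 2.1
```

View pics/w_box.png

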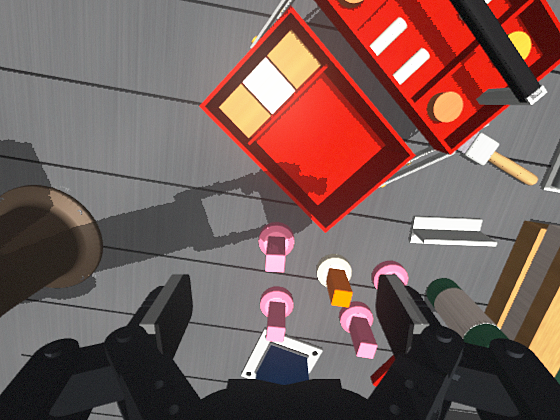

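Run:
```python
from h import *
d=np.load('wbox.npz'); c=cam(d,{'tool_pos':d['p'],'tool_rot':d['r']})
P=np.array([back(c,u,v,.115)[:2] for u,v in [(203,104),(293,10),(412,153),(326,230)]]); e=np.diff(np.vstack([P,P[:1]]),axis=0)
print(P.round(3).tolist(),P.mean(0).round(4),np.linalg.norm(e,axis=1).round(3),np.degrees(np.arctan2(e[:,1],e[:,0])).round(1))
D=np.array([back(c,u,v,.08)[:2] for u,v in [(248,143),(327,67)]]);
for deg in (51,):
    x=np.array([np.cos(np.radians(deg)),np.sin(np.radians(deg))]);y=np.array([-x[1],x[0]])
    print('div rel',((D-P.mean(0))@np.column_stack([x,y])).round(3))
f=d['frame']; hsv=cv2.cvtColor(f,cv2.COLOR_RGB2HSV)
m=cv2.inRange(hsv,(8,150,60),(22,255,255)); m[:,:300]=0;m[:,370:]=0;m[:250]=0
n=cv2.countNonZero(m); ys,xs=np.nonzero(m); print(n,xs.min(),xs.max(),ys.min(),ys.max())
crop=cv2.resize(cv2.cvtColor(f[215:375,240:440],cv2.COLOR_RGB2BGR),(800,640)[:2],interpolation=cv2.INTER_CUBIC)[:600]
cv2.imwrite('pics/crop1.png',crop)
print('tooltop',back(c,342,298,.1).round(4),'foot',back(c,335,270,.018).round(4))
for n,u,v in(('p1',276,240),('p2',276,300),('p3',390,275),('p4',355,320)): print(n,back(c,u,v,.018).round(3))
```

```text
[[0.286, 0.285], [0.379, 0.406], [0.563, 0.27], [0.474, 0.144]] [0.4254 0.2763] [0.152 0.228 0.154 0.235] [  52.3  -36.4 -125.2  143.2]
div rel [[-0.077  0.041]
 [ 0.068  0.044]]
726 327 352 268 307
tooltop [0.5266 0.0287 0.1   ] foot [0.5268 0.0335 0.018 ]
p1 [0.411 0.074 0.018]
p2 [ 0.431 -0.048  0.018]
p3 [0.629 0.04  0.018]
p4 [ 0.589 -0.066  0.018]
```

View pics/crop1.png

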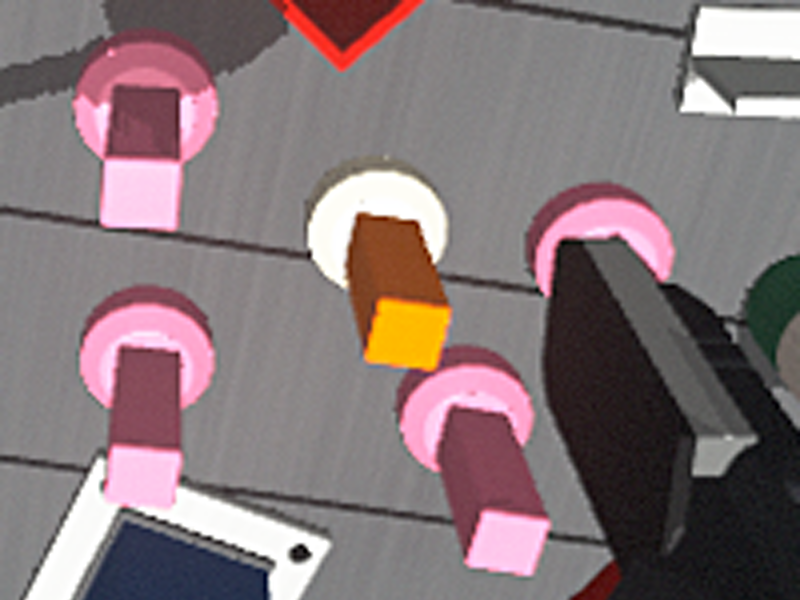

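Run:
```python
from h import *
d=np.load('wbox.npz'); c=cam(d,{'tool_pos':d['p'],'tool_rot':d['r']})
P=np.array([back(c,240+u/4,215+v/4,.1)[:2] for u,v in [(377,298),(450,306),(440,370),(365,361)]]); e=np.diff(np.vstack([P,P[:1]]),axis=0)
print(P.mean(0).round(4),np.linalg.norm(e,axis=1).round(3),np.degrees(np.arctan2(e[:,1],e[:,0])).round(1))
go(*P.mean(0),.18,5)
```

```text
[0.5269 0.0277] [0.029 0.03  0.031 0.029] [   2.5  -84.2 -178.3   93.1]
t [-207.    90.3  225.1] a [0.3 0.3 4.4] dist 319.0 q6 after ~ 0.32
yaw 9.4 pos [0.4028 0.2184 0.4035] q [ 0.41 -0.14  1.78 -0.01  1.5   0.24] F [ 2.4 -2.9  1.9] w 0.0856 t 2.15
```

>>> carry_out:
  series:
    - {"ax":0,"ay":0,"az":2,"tx":-45,"ty":18,"tz":30,"jaw":-1}
    - {"ax":0,"ay":0,"az":3,"tx":-90,"ty":36,"tz":60,"jaw":-1}
    - {"ax":0,"ay":0,"az":5,"tx":-135,"ty":55,"tz":100,"jaw":-1}
    - {"ax":0,"ay":0,"az":6,"tx":-180,"ty":75,"tz":140,"jaw":-1}
    - {"ax":0,"ay":0,"az":6.5,"tx":-208,"ty":90,"tz":180,"jaw":-1}

```text
time: 2.78
tool_pos: [0.5251, 0.0335, 0.2205]
tool_rot: [0.686, 0.727, 0.001, 0.001]
force: [0.0, 0.2, 0.1]
gripper_width: 0.0852
gripper_force: 0.0
```

Run:
```python
from h import *
robot.capture('wrist')
robot.capture('wrist')
s=robot.state();a=robot.capture('wrist'); save(a,'w_tool'); c=cam(a,s)
hsv=cv2.cvtColor(a['frame'],cv2.COLOR_RGB2HSV)
m=cv2.inRange(hsv,(8,180,190),(22,255,255))
k,l,st,ce=cv2.connectedComponentsWithStats(m)
for i in range(1,k):
    if st[i][4]>100:
        ct=max(cv2.findContours((l==i).astype('u1'),0,2)[0],key=len)
        b=cv2.boxPoints(cv2.minAreaRect(ct)); P=np.array([back(c,u,v,.1)[:2] for u,v in b]); e=np.diff(P,axis=0)
        print(st[i],P.mean(0).round(4),np.linalg.norm(e,axis=1).round(4),np.degrees(np.arctan2(e[:,1],e[:,0])).round(1))
go(.527,.028,.056,3)
```

```text
[ 275  196   35   33 1051] [0.5268 0.0275] [0.0283 0.0277 0.0283] [ 90.    0.4 -88.1]
t [ -6.7   5.5 162.4] a [-0.4 -0.   0.3] dist 163.0 q6 after ~ -0.07
yaw 3.3 pos [0.5222 0.0343 0.2184] q [-0.02  0.13  1.88  0.    1.14 -0.08] F [-0.4 -0.6  0.8] w 0.085 t 2.925
```

>>> carry_out:
  series:
    - {"ax":0,"ay":0,"az":1,"tx":-6,"ty":4,"tz":50,"jaw":-1}
    - {"ax":0,"ay":0,"az":1,"tx":-6,"ty":4,"tz":75,"jaw":-1}
    - {"ax":0,"ay":0,"az":1,"tx":-6,"ty":4,"tz":90,"jaw":-1}
    - {"ax":0,"ay":0,"az":1,"tx":-6,"ty":4,"tz":90,"jaw":-1}

```text
time: 3.42
tool_pos: [0.528, 0.0301, 0.1316]
tool_rot: [0.692, 0.722, -0.0, -0.0]
force: [0.2, 0.4, 0.8]
gripper_width: 0.0859
gripper_force: 0.0
```

```bash
cat >> h.py <<'E'
def avg(n=6):
    L=[]
    for _ in range(n): L.append(robot.state()); robot.capture('wrist')
    p=np.array([s['tool_pos'] for s in L]); print('avg',p.mean(0).round(4),'sd',p.std(0).round(4)); 
    y=[np.degrees(np.arctan2(*R.from_quat(s['tool_rot']).as_matrix()[[1,0],1])) for s in L]; z=np.mean([R.from_quat(s['tool_rot']).as_matrix()[:,2] for s in L],0)
    print('yaw',np.round(y,1),'z',z.round(4),'F',np.mean([s['force'] for s in L],0).round(1),'w',L[-1]['gripper_width'],'t',L[-1]['time'])
    return p.mean(0)
E
python3 - <<'E'
from h import *
avg()
s=robot.state();a=robot.capture('wrist'); save(a,'w_tool2')
E
```

```text
avg [0.5291 0.0298 0.1327] sd [0.0005 0.0002 0.0005]
yaw [2.5 2.5 2.4 2.4 2.4 2.4] z [ 0.0024  0.     -1.    ] F [-0.  -0.2  0.3] w 0.08550927618200725 t 3.675
```

View pics/w_tool2.png

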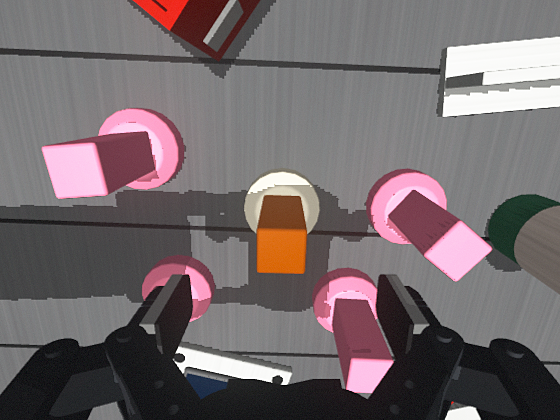

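>>> carry_out:
  series:
    - {"ax":0,"ay":0,"az":0,"tx":-2,"ty":-2,"tz":40,"jaw":-1}
    - {"ax":0,"ay":0,"az":0,"tx":-2,"ty":-2,"tz":74,"jaw":-1}
    - {"ax":0,"ay":0,"az":0,"tx":-2,"ty":-2,"tz":74,"jaw":-1}

```text
time: 4.15
tool_pos: [0.5234, 0.0272, 0.055]
tool_rot: [0.692, 0.722, -0.002, -0.002]
force: [0.0, -0.1, 1.4]
gripper_width: 0.0857
gripper_force: 0.0
```

>>> carry_out:
  series:
    - {"ax":0,"ay":0,"az":0,"tx":0,"ty":0,"tz":0,"jaw":1}
    - {"ax":0,"ay":0,"az":0,"tx":0,"ty":0,"tz":0,"jaw":1}
    - {"ax":0,"ay":0,"az":0,"tx":0,"ty":0,"tz":0,"jaw":1}
    - {"ax":0,"ay":0,"az":0,"tx":0,"ty":0,"tz":0,"jaw":1}
    - {"ax":0,"ay":0,"az":0,"tx":0,"ty":0,"tz":0,"jaw":1}
  grip_force: 70

```text
time: 4.78
tool_pos: [0.5277, 0.0273, 0.0588]
tool_rot: [0.692, 0.722, 0.001, 0.001]
force: [-0.3, 0.6, 5.9]
gripper_width: 0.0292
gripper_force: 69.3
```

Run:
```python
from h import *
avg(4)
```

```text
avg [0.5277 0.0273 0.0588] sd [0. 0. 0.]
yaw [2.4 2.4 2.4 2.4] z [ 0.0028  0.     -1.    ] F [0.  0.7 6.4] w 0.02917286050605523 t 4.925
```

>>> carry_out:
  series:
    - {"ax":0,"ay":0,"az":0,"tx":0,"ty":0,"tz":-30,"jaw":1}
    - {"ax":0,"ay":0,"az":0,"tx":0,"ty":0,"tz":-80,"jaw":1}
    - {"ax":0,"ay":0,"az":0,"tx":0,"ty":0,"tz":-140,"jaw":1}
    - {"ax":0,"ay":0,"az":0,"tx":-20,"ty":-5,"tz":-200,"jaw":1}
    - {"ax":0,"ay":0,"az":0,"tx":-60,"ty":-15,"tz":-240,"jaw":1}

```text
time: 5.6
tool_pos: [0.514, -0.033, 0.2996]
tool_rot: [0.691, 0.723, 0.001, 0.001]
force: [0.9, -0.9, -3.3]
gripper_width: 0.0292
gripper_force: 69.8
```

>>> carry_out:
  series:
    - {"ax":0,"ay":0,"az":0,"tx":-50,"ty":-11,"tz":-20,"jaw":1}
    - {"ax":0,"ay":0,"az":0,"tx":-100,"ty":-22,"tz":-40,"jaw":1}
    - {"ax":0,"ay":0,"az":0,"tx":-155,"ty":-33,"tz":-60,"jaw":1}
    - {"ax":0,"ay":0,"az":0,"tx":-205,"ty":-45,"tz":-60,"jaw":1}
    - {"ax":0,"ay":0,"az":0,"tx":-255,"ty":-56,"tz":-60,"jaw":1}

```text
time: 6.22
tool_pos: [0.4673, -0.2916, 0.3563]
tool_rot: [0.692, 0.722, -0.0, -0.001]
force: [0.5, 0.1, -3.3]
gripper_width: 0.029
gripper_force: 69.7
```

>>> carry_out:
  series:
    - {"ax":0,"ay":0,"az":0,"tx":0,"ty":0,"tz":0,"jaw":1}
    - {"ax":0,"ay":0,"az":0,"tx":0,"ty":0,"tz":0,"jaw":1}

```text
time: 6.48
tool_pos: [0.4677, -0.2898, 0.3559]
tool_rot: [0.692, 0.721, 0.0, -0.002]
force: [0.2, -0.9, -3.2]
gripper_width: 0.0291
gripper_force: 69.5
```

Run:
```python
from h import *
avg(3)
s=robot.state();a=robot.capture('wrist'); save(a,'w_cap'); np.savez('wcap.npz',p=s['tool_pos'],r=s['tool_rot'],**{k:a[k] for k in('frame','intrinsics','hand_eye')})
```

```text
avg [ 0.468  -0.2895  0.3562] sd [0.0002 0.0003 0.0003]
yaw [2.4 2.4 2.5] z [-0.0016  0.002  -1.    ] F [ 0.1 -0.2 -3.1] w 0.029320813111594388 t 6.575
```

View pics/w_cap.png

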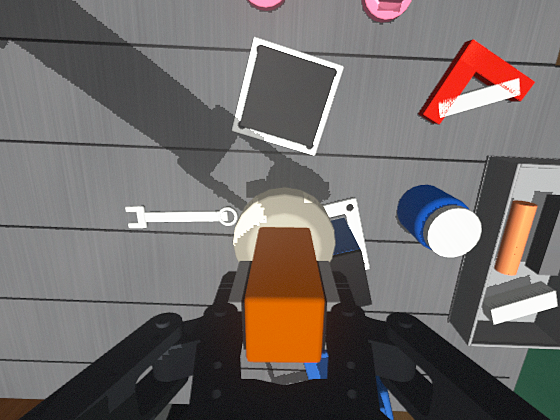

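Run:
```python
from h import *
d=np.load('wcap.npz'); c=cam(d,{'tool_pos':d['p'],'tool_rot':d['r']})
f=d['frame']; g=cv2.cvtColor(f,cv2.COLOR_RGB2GRAY)
print(g[90:100:5,280:296:5], g[45:155:6,285])
m=(cv2.inRange(g,20,90)); m2=np.zeros_like(m); m2[42:158,232:346]=255; white=cv2.convexHull(np.argwhere((g>190)&(m2>0))[:,::-1].astype(np.int32))
h=np.zeros_like(m); cv2.fillConvexPoly(h,white,255); h=cv2.erode(h,np.ones((3,3)))
mm=cv2.morphologyEx(m&h,cv2.MORPH_OPEN,np.ones((5,5)))
k,l,st,ce=cv2.connectedComponentsWithStats(mm); i=1+st[1:,4].argmax(); print(st[i],ce[i])
ct=max(cv2.findContours((l==i).astype('u1'),0,2)[0],key=len)
b=cv2.boxPoints(cv2.minAreaRect(ct)); P=np.array([back(c,u,v,.152)[:2] for u,v in b]); e=np.diff(P,axis=0)
print(b.round(1).tolist(),P.mean(0).round(4),np.linalg.norm(e,axis=1).round(4),np.degrees(np.arctan2(e[:,1],e[:,0])).round(1))
print('plate', [back(c,*p[0],.01)[:2].round(3) for p in cv2.approxPolyDP(white,6,True)])
# foot centre of held tool, z known
X=np.array(d['p']);go(*P.mean(0),.24)
```

```text
[[87 89 88 82]
 [88 86 84 85]] [135 255  87  87  89  84  86  87  82  86  87  86  88  87  90  86 255 114
  87]
[ 259   54   77   94 4250] [298.24258824  98.87741176]
[[253.6999969482422, 129.6999969482422], [279.20001220703125, 50.70000076293945], [336.79998779296875, 69.4000015258789], [311.20001220703125, 148.39999389648438]] [ 0.4755 -0.2052] [0.0792 0.059  0.0805] [  72.5  -13.9 -104.3]
plate [array([ 0.544, -0.157]), array([ 0.511, -0.28 ]), array([ 0.391, -0.247]), array([ 0.419, -0.131])]
t [ 83.6  10.5 117.1] a [-0. -0. -0.] dist 144.0 q6 after ~ -0.68
yaw 2.5 pos [ 0.4687 -0.2892  0.357 ] q [-0.63  0.07  1.66  0.    1.41 -0.68] F [-1.   0.4 -2.9] w 0.0292 t 6.675
```

Run:
```python
from h import *
d=np.load('wcap.npz'); c=cam(d,{'tool_pos':d['p'],'tool_rot':d['r']})
g=cv2.cvtColor(d['frame'],cv2.COLOR_RGB2GRAY)
w=np.array([[proj(c,[x,y,.01])] for x,y in[(.544,-.157),(.511,-.28),(.391,-.247),(.419,-.131)]]).astype(np.int32)
h=np.zeros_like(g); cv2.fillConvexPoly(h,w,255); h=cv2.erode(h,np.ones((3,3)))
m=cv2.inRange(g,20,160)&h; m=cv2.morphologyEx(m,cv2.MORPH_OPEN,np.ones((9,9)))
ct=max(cv2.findContours(m,0,2)[0],key=cv2.contourArea)
b=cv2.boxPoints(cv2.minAreaRect(ct)); P=np.array([back(c,u,v,.152)[:2] for u,v in b]); e=np.diff(P,axis=0)
print(b.round(1).tolist(),P.mean(0).round(4),np.linalg.norm(e,axis=1).round(4),np.degrees(np.arctan2(e[:,1],e[:,0])).round(1))
go(*P.mean(0),.235)
```

```text
[[234.89999389648438, 125.30000305175781], [257.6000061035156, 43.900001525878906], [336.79998779296875, 66.0], [314.1000061035156, 147.39999389648438]] [ 0.466 -0.202] [0.08   0.0797 0.0815] [  73.9  -11.7 -101.7]
t [ 87.2   1.2 122.1] a [-0. -0. -0.] dist 150.0 q6 after ~ -0.68
yaw 2.5 pos [ 0.4687 -0.2892  0.357 ] q [-0.63  0.07  1.66  0.    1.41 -0.68] F [-1.   0.4 -2.9] w 0.0292 t 6.675
```

>>> carry_out:
  series:
    - {"ax":0,"ay":0,"az":0,"tx":43,"ty":1,"tz":20,"jaw":1}
    - {"ax":0,"ay":0,"az":0,"tx":86,"ty":1.5,"tz":50,"jaw":1}
    - {"ax":0,"ay":0,"az":0,"tx":86,"ty":1.5,"tz":95,"jaw":1}
    - {"ax":0,"ay":0,"az":0,"tx":86,"ty":1.5,"tz":128,"jaw":1}
    - {"ax":0,"ay":0,"az":0,"tx":86,"ty":1.5,"tz":128,"jaw":1}
  grip_force: 100

```text
time: 7.3
tool_pos: [0.4641, -0.2021, 0.2264]
tool_rot: [0.691, 0.722, -0.001, -0.004]
force: [0.4, 0.1, -3.3]
gripper_width: 0.0288
gripper_force: 99.5
```

Run:
```python
from h import *
robot.capture('wrist');robot.capture('wrist')
avg(4)
a=robot.capture('scene');b=robot.capture('side')
A=cv2.resize(a['frame'][140:280,150:290],(560,560),interpolation=2);B=cv2.resize(b['frame'][160:350,240:380],(240,326))
A=np.hstack([cv2.resize(a['frame'][150:260,160:270],(400,400),interpolation=2),cv2.resize(b['frame'][190:300,250:360],(400,400),interpolation=2)])
save({'frame':A},'pre')
```

```text
avg [ 0.4677 -0.2049  0.2312] sd [0.0003 0.0004 0.0005]
yaw [2.5 2.4 2.4 2.4] z [ 0.0031 -0.0017 -1.    ] F [ 0.5 -0.4 -3. ] w 0.028980193600378536 t 7.55
```

View pics/pre.png

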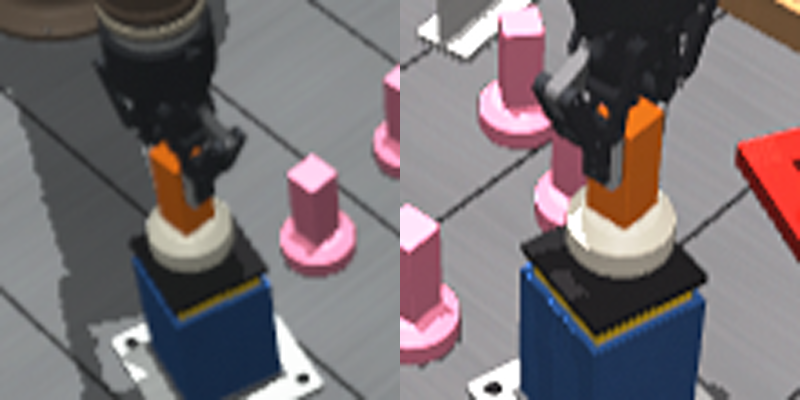

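>>> carry_out:
  series:
    - {"ax":0,"ay":0,"az":0,"tx":1,"ty":-2,"tz":8,"jaw":1}
    - {"ax":0,"ay":0,"az":0,"tx":1,"ty":-2,"tz":15,"jaw":1}
    - {"ax":0,"ay":0,"az":0,"tx":1,"ty":-2,"tz":19,"jaw":1}
    - {"ax":0,"ay":0,"az":0,"tx":1,"ty":-2,"tz":22,"jaw":1}
    - {"ax":0,"ay":0,"az":0,"tx":1,"ty":-2,"tz":24,"jaw":1}

```text
time: 8.32
tool_pos: [0.4637, -0.2034, 0.2059]
tool_rot: [0.692, 0.722, -0.0, -0.001]
force: [-2.3, 1.2, 2.0]
gripper_width: 0.029
gripper_force: 100.7
```

Run:
```python
from h import *
avg(4)
```

```text
avg [ 0.4638 -0.2034  0.2055] sd [0.0001 0.     0.0003]
yaw [2.4 2.4 2.4 2.4] z [-1.3e-03  4.0e-04 -1.0e+00] F [-2.1  0.8  1.7] w 0.028420559256154443 t 8.475
```

>>> carry_out:
  series:
    - {"ax":0,"ay":0,"az":0,"tx":0,"ty":1,"tz":3,"jaw":1}
    - {"ax":0,"ay":0,"az":0,"tx":0,"ty":1,"tz":5,"jaw":1}
    - {"ax":0,"ay":0,"az":0,"tx":0,"ty":1,"tz":7,"jaw":1}
    - {"ax":0,"ay":0,"az":0,"tx":0,"ty":1,"tz":9,"jaw":1}
    - {"ax":0,"ay":0,"az":0,"tx":0,"ty":1,"tz":10,"jaw":1}

```text
time: 9.15
tool_pos: [0.4653, -0.2036, 0.1966]
tool_rot: [0.692, 0.722, -0.0, -0.0]
force: [-3.5, 0.7, 8.3]
gripper_width: 0.0288
gripper_force: 101.1
```

Run:
```python
from h import *
avg(4)
```

```text
avg [ 0.4653 -0.2036  0.1967] sd [0. 0. 0.]
yaw [2.4 2.4 2.4 2.4] z [-5.e-04  1.e-04 -1.e+00] F [-3.1  1.2  6.2] w 0.029105898093494804 t 9.3
```

>>> carry_out:
  series:
    - {"ax":0,"ay":0,"az":0,"tx":0,"ty":0,"tz":1,"jaw":1}
    - {"ax":0,"ay":0,"az":0,"tx":0,"ty":0,"tz":2,"jaw":1}
    - {"ax":0,"ay":0,"az":0,"tx":0,"ty":0,"tz":2,"jaw":1}

```text
time: 9.72
tool_pos: [0.4654, -0.2037, 0.1965]
tool_rot: [0.692, 0.722, -0.0, -0.0]
force: [-6.4, 2.0, 14.0]
gripper_width: 0.0291
gripper_force: 101.9
```

Run:
```python
from h import *
avg(4)
a=robot.capture('scene');b=robot.capture('side')
A=np.hstack([cv2.resize(a['frame'][150:260,160:270],(400,400),interpolation=2),cv2.resize(b['frame'][190:300,250:360],(400,400),interpolation=2)])
save({'frame':A},'post')
```

```text
avg [ 0.4654 -0.2037  0.1965] sd [0. 0. 0.]
yaw [2.4 2.4 2.4 2.4] z [-4.e-04 -1.e-04 -1.e+00] F [-5.8  2.4 14. ] w 0.02903341451662717 t 9.875
```

View pics/post.png

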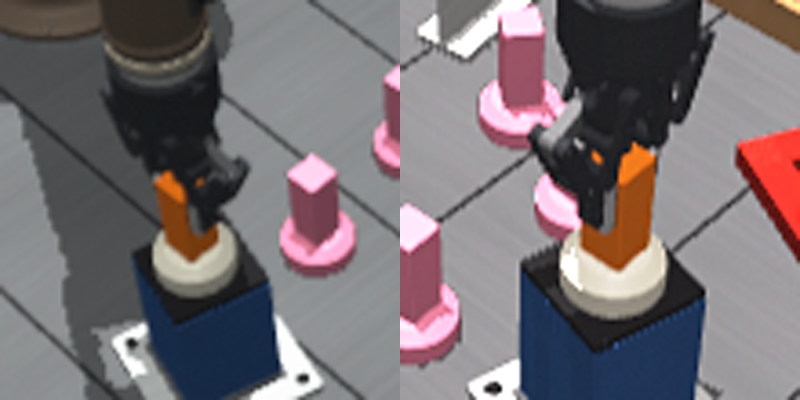

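>>> carry_out:
  series:
    - {"ax":0,"ay":0,"az":0,"tx":0,"ty":0,"tz":-15,"jaw":1}
    - {"ax":0,"ay":0,"az":0,"tx":0,"ty":0,"tz":-50,"jaw":1}
    - {"ax":0,"ay":0,"az":0,"tx":0,"ty":0,"tz":-100,"jaw":1}
    - {"ax":0,"ay":0,"az":-8,"tx":20,"ty":0,"tz":-150,"jaw":1}
    - {"ax":0,"ay":0,"az":-16,"tx":70,"ty":2,"tz":-180,"jaw":1}
  grip_force: 70

```text
time: 10.65
tool_pos: [0.4658, -0.1346, 0.3766]
tool_rot: [0.585, 0.811, 0.001, 0.003]
force: [0.4, 0.1, -3.0]
gripper_width: 0.0292
gripper_force: 99.9
```

Run:
```python
from h import *
avg(2); go(.459,.246,.37,52)
```

```text
avg [ 0.4663 -0.1312  0.3785] sd [0.0004 0.0035 0.002 ]
yaw [18.5 18.9] z [ 0.0082  0.0012 -1.    ] F [-0.1  3.  -1.7] w 0.029140018973613412 t 10.7
t [359.2 113.4   8.3] a [  0.5   0.3 -33.3] dist 377.0 q6 after ~ -1.27
yaw 18.7 pos [ 0.4667 -0.1306  0.3784] q [-0.37 -0.08  1.77  0.    1.44 -0.69] F [ 0.4 -1.8 -3.3] w 0.0288 t 10.75
```

>>> carry_out:
  series:
    - {"ax":0,"ay":0,"az":-7,"tx":55,"ty":17,"tz":0,"jaw":1}
    - {"ax":0,"ay":0,"az":-14,"tx":110,"ty":35,"tz":0,"jaw":1}
    - {"ax":0,"ay":0,"az":-21,"tx":165,"ty":52,"tz":0,"jaw":1}
    - {"ax":0,"ay":0,"az":-28,"tx":220,"ty":70,"tz":0,"jaw":1}
    - {"ax":0,"ay":0,"az":-33,"tx":275,"ty":87,"tz":0,"jaw":1}

```text
time: 11.38
tool_pos: [0.4601, 0.1563, 0.3725]
tool_rot: [0.329, 0.944, -0.0, 0.0]
force: [1.2, -0.3, -2.4]
gripper_width: 0.029
gripper_force: 99.9
```

Run:
```python
from h import *
robot.capture('wrist');avg(3); go(.459,.246,.20,52)
s=robot.state();a=robot.capture('wrist'); save(a,'w_bay'); np.savez('wbay.npz',p=s['tool_pos'],r=s['tool_rot'],**{k:a[k] for k in('frame','intrinsics','hand_eye')})
```

```text
avg [0.4594 0.1604 0.3723] sd [0.0002 0.0029 0.0001]
yaw [51.9 51.8 51.7] z [-9.0e-04  4.4e-03 -1.0e+00] F [-0.1  1.5 -2.9] w 0.02887982566409434 t 11.525
t [ 57.   70.6 172.1] a [-0.1  0.  -0.5] dist 195.0 q6 after ~ -0.67
yaw 51.5 pos [0.4598 0.1555 0.3723] q [ 0.24 -0.07  1.77 -0.    1.44 -0.66] F [ 0.5 -1.4 -3.6] w 0.0288 t 11.575
```

View pics/w_bay.png

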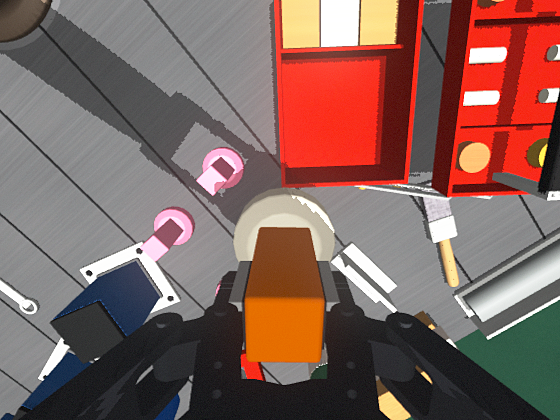

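Run:
```python
from h import *
d=np.load('wbay.npz'); c=cam(d,{'tool_pos':d['p'],'tool_rot':d['r']})
a,b=back(c,283,187,.115)[:2],back(c,409,185,.115)[:2]
e=b-a; print(a.round(3),b.round(3),np.linalg.norm(e),np.degrees(np.arctan2(e[1],e[0])))
D=np.array([back(c,u,v,.08)[:2] for u,v in((280,49),(412,46))]); print(D.round(3))
x=e/np.linalg.norm(e); y=np.array([-x[1],x[0]]); m=(a+b)/2
print('div dist',((D-m)@np.column_stack([x,y])).round(3)); bay=m+y*.081; print('bay',bay)
print('box centre',m+y*.12)
go(*bay,.37,52); go(*bay,.075,52)
```

```text
[0.474 0.142] [0.571 0.268] 0.15956287584167037 52.438821877620335
[[0.344 0.241]
 [0.441 0.367]]
div dist [[-0.081  0.163]
 [ 0.079  0.164]]
bay [0.45825554 0.25461256]
box centre [0.42734013 0.27838728]
t [63.8 77.2  2.3] a [-0.1  0.  -0.6] dist 100.0 q6 after ~ -0.67
yaw 51.4 pos [0.46   0.1545 0.3724] q [ 0.24 -0.07  1.77 -0.    1.44 -0.66] F [-0.3 -0.5 -3.6] w 0.029 t 11.625
t [ 63.8  77.7 297.3] a [-0.1  0.  -0.6] dist 314.0 q6 after ~ -0.67
yaw 51.4 pos [0.46   0.1545 0.3724] q [ 0.24 -0.07  1.77 -0.    1.44 -0.66] F [-0.3 -0.5 -3.6] w 0.029 t 11.625
```

>>> carry_out:
  series:
    - {"ax":0,"ay":0,"az":0,"tx":32,"ty":35,"tz":0,"jaw":1}
    - {"ax":0,"ay":0,"az":0,"tx":64,"ty":70,"tz":30,"jaw":1}
    - {"ax":0,"ay":0,"az":0,"tx":64,"ty":70,"tz":80,"jaw":1}
    - {"ax":0,"ay":0,"az":0,"tx":64,"ty":70,"tz":130,"jaw":1}
    - {"ax":0,"ay":0,"az":0,"tx":64,"ty":70,"tz":170,"jaw":1}

```text
time: 12.25
tool_pos: [0.4536, 0.2473, 0.2008]
tool_rot: [0.332, 0.943, -0.001, -0.0]
force: [0.2, 0.3, -3.5]
gripper_width: 0.029
gripper_force: 99.8
```

Run:
```python
from h import *
robot.capture('wrist');robot.capture('wrist');avg(3); go(.454,.249,.069,52)
```

```text
avg [0.4522 0.247  0.2006] sd [0.0017 0.001  0.0023]
yaw [51.2 51.2 51.3] z [-0.006  -0.0031 -1.    ] F [ 0.1  0.1 -3. ] w 0.028675703121713813 t 12.45
t [  1.4  -1.3 135.9] a [ 0.1  0.1 -0.7] dist 136.0 q6 after ~ -0.49
yaw 51.3 pos [0.4555 0.249  0.2049] q [ 0.42  0.13  1.91 -0.    1.1  -0.48] F [ 1.6  0.4 -2.1] w 0.0291 t 12.5
```

>>> carry_out:
  series:
    - {"ax":0,"ay":0,"az":0,"tx":0,"ty":0,"tz":40,"jaw":1}
    - {"ax":0,"ay":0,"az":0,"tx":0,"ty":0,"tz":80,"jaw":1}
    - {"ax":0,"ay":0,"az":0,"tx":0,"ty":0,"tz":110,"jaw":1}
    - {"ax":0,"ay":0,"az":0,"tx":0,"ty":0,"tz":126,"jaw":1}
    - {"ax":0,"ay":0,"az":0,"tx":0,"ty":0,"tz":131,"jaw":1}

```text
time: 13.12
tool_pos: [0.4551, 0.2498, 0.0732]
tool_rot: [0.331, 0.944, 0.001, 0.001]
force: [-0.1, -0.6, -3.5]
gripper_width: 0.0292
gripper_force: 99.5
```

>>> carry_out:
  series:
    - {"ax":0,"ay":0,"az":0,"tx":0,"ty":0,"tz":0,"jaw":1}
    - {"ax":0,"ay":0,"az":0,"tx":0,"ty":0,"tz":3,"jaw":1}

```text
time: 13.38
tool_pos: [0.4554, 0.2503, 0.0709]
tool_rot: [0.33, 0.944, 0.001, 0.001]
force: [0.8, 0.1, -3.4]
gripper_width: 0.0288
gripper_force: 99.5
```

Run:
```python
from h import *
avg(3)
```

```text
avg [0.4548 0.25   0.0704] sd [0.0004 0.0002 0.0004]
yaw [51.4 51.4 51.4] z [ 0.0023  0.001  -1.    ] F [ 0.3 -0.1 -3.2] w 0.02896820600937157 t 13.475
```

>>> carry_out:
  series:
    - {"ax":0,"ay":0,"az":0,"tx":0,"ty":0,"tz":3,"jaw":1}
    - {"ax":0,"ay":0,"az":0,"tx":0,"ty":0,"tz":6,"jaw":1}
    - {"ax":0,"ay":0,"az":0,"tx":0,"ty":0,"tz":7.5,"jaw":1}
    - {"ax":0,"ay":0,"az":0,"tx":0,"ty":0,"tz":7.5,"jaw":1}

```text
time: 14.02
tool_pos: [0.4541, 0.2496, 0.0638]
tool_rot: [0.33, 0.944, -0.0, -0.0]
force: [-5.2, -3.2, 11.0]
gripper_width: 0.0294
gripper_force: 101.8
```

Run:
```python
from h import *
avg(3)
```

```text
avg [0.4541 0.2496 0.0638] sd [0. 0. 0.]
yaw [51.4 51.4 51.4] z [-4.e-04 -3.e-04 -1.e+00] F [-4.1 -2.7 11.3] w 0.02892518042957373 t 14.125
```

On the floor. Release and retreat upward.

>>> carry_out:
  series:
    - {"ax":0,"ay":0,"az":0,"tx":0,"ty":0,"tz":-1,"jaw":-1}
    - {"ax":0,"ay":0,"az":0,"tx":0,"ty":0,"tz":-1,"jaw":-1}
    - {"ax":0,"ay":0,"az":0,"tx":0,"ty":0,"tz":-1,"jaw":-1}
    - {"ax":0,"ay":0,"az":0,"tx":0,"ty":0,"tz":-1,"jaw":-1}
    - {"ax":0,"ay":0,"az":0,"tx":0,"ty":0,"tz":-1,"jaw":-1}

```text
time: 14.8
tool_pos: [0.4537, 0.2495, 0.0626]
tool_rot: [0.331, 0.944, -0.0, -0.0]
force: [0.0, -0.2, 0.7]
gripper_width: 0.0852
gripper_force: 0.0
```

>>> carry_out:
  series:
    - {"ax":0,"ay":0,"az":0,"tx":0,"ty":0,"tz":-20,"jaw":-1}
    - {"ax":0,"ay":0,"az":0,"tx":0,"ty":0,"tz":-60,"jaw":-1}
    - {"ax":0,"ay":0,"az":0,"tx":0,"ty":0,"tz":-120,"jaw":-1}
    - {"ax":0,"ay":0,"az":0,"tx":0,"ty":0,"tz":-180,"jaw":-1}
    - {"ax":0,"ay":0,"az":0,"tx":0,"ty":0,"tz":-240,"jaw":-1}

```text
time: 15.42
tool_pos: [0.4534, 0.2494, 0.3046]
tool_rot: [0.33, 0.944, 0.0, 0.0]
force: [1.1, -0.5, 0.6]
gripper_width: 0.085
gripper_force: 0.0
```

Run:
```python
from h import *
robot.capture('wrist');robot.capture('wrist');avg(2)
s=robot.state();a=robot.capture('wrist'); np.savez('wh.npz',p=s['tool_pos'],r=s['tool_rot'],**{k:a[k] for k in('frame','intrinsics','hand_eye')})
f=robot.capture('scene'); A=np.zeros((420,800,3),np.uint8); A[:,:560]=a['frame']; A[:240,560:]=cv2.resize(f['frame'][70:200,280:410],(240,240),interpolation=2)
save({'frame':A},'after')
```

```text
avg [0.4573 0.2511 0.3097] sd [0.0009 0.0004 0.0019]
yaw [51.4 51.4] z [ 0.0122  0.0055 -0.9999] F [ 0.2 -0.  -0. ] w 0.08543761802612841 t 15.575
```

View pics/after.png

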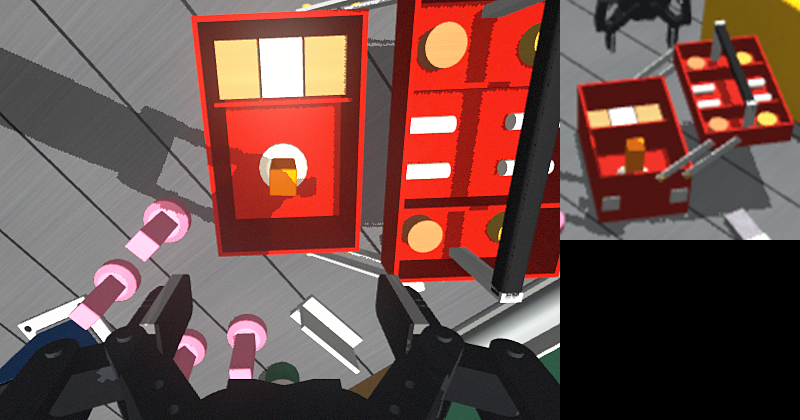

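Run:
```python
from h import *
d=np.load('wh.npz'); c=cam(d,{'tool_pos':d['p'],'tool_rot':d['r']})
C=np.array([.4273,.2784]); t=np.radians(52.4); x=np.array([np.cos(t),np.sin(t)]);y=np.array([-x[1],x[0]])
W=lambda bx,by,z: np.r_[C+bx*x+by*y,z]
for by in(-.109,.109): print([proj(c,W(.171+o,by,.231)).round(0) for o in(-.008,.008)])
b=robot.capture('side');cb=cam(b)
for by in(-.109,.109): print('side/1.4',(proj(cb,W(.171,by,.223))*1.4).round(0))
for u,v in((100,250),(220,205)): print('yellow base',back(cb,u/1.4,v/1.4,0).round(3), (np.array([x,y])@(back(cb,u/1.4,v/1.4,0)[:2]-C)).round(3))
for z in(.215,.231): print(z,[(np.array([x,y])@(back(c,u,v,z)[:2]-C)).round(3) for u,v in((500,290),(524,290),(542,0))])
T=W(.171,0,.205);print(T);go(*T,52.4)
```

```text
[array([502., 304.]), array([522., 304.])]
[array([579., -26.]), array([607., -26.])]
side/1.4 [275. 159.]
side/1.4 [162. 167.]
yellow base [0.33  0.633 0.   ] [0.221 0.293]
yellow base [ 0.616  0.588 -0.   ] [0.36  0.039]
0.215 [array([ 0.171, -0.106]), array([ 0.191, -0.107]), array([0.157, 0.101])]
0.231 [array([ 0.159, -0.096]), array([ 0.178, -0.096]), array([0.145, 0.097])]
[0.53163482 0.41388153 0.205     ]
t [ 40.9 178.5  95.1] a [-0.2 -0.1 -1. ] dist 206.0 q6 after ~ -0.5
yaw 51.4 pos [0.4526 0.249  0.3006] q [ 0.42  0.04  1.81 -0.    1.3  -0.48] F [ 0.1 -0.6 -0.4] w 0.0854 t 15.775
```

>>> carry_out:
  series:
    - {"ax":0,"ay":0,"az":0,"tx":10,"ty":45,"tz":-10,"jaw":-1}
    - {"ax":0,"ay":0,"az":-1,"tx":20,"ty":90,"tz":-10,"jaw":-1}
    - {"ax":0,"ay":0,"az":-1,"tx":30,"ty":135,"tz":-10,"jaw":-1}
    - {"ax":0,"ay":0,"az":-1,"tx":41,"ty":175,"tz":0,"jaw":-1}
    - {"ax":0,"ay":0,"az":-1,"tx":41,"ty":175,"tz":0,"jaw":-1}

```text
time: 16.4
tool_pos: [0.5298, 0.413, 0.2975]
tool_rot: [0.321, 0.947, -0.003, -0.002]
force: [0.1, -0.9, -0.1]
gripper_width: 0.0857
gripper_force: 0.0
```

Run:
```python
from h import *
robot.capture('wrist');robot.capture('wrist');robot.capture('wrist');avg(3)
s=robot.state();a=robot.capture('wrist');c=cam(a,s);save(a,'w_bar')
C=np.array([.4273,.2784]); t=np.radians(52.4); x=np.array([np.cos(t),np.sin(t)]);y=np.array([-x[1],x[0]])
g=cv2.cvtColor(a['frame'],cv2.COLOR_RGB2GRAY)
for by in(-.03,0,.03,.08):
    u=[proj(c,np.r_[C+(.171+o)*x+by*y,.231]) for o in(-.008,.008)]; v=int(u[0][1]); print(by,np.round(u).tolist())
    if 0<=v<420: print('dark cols',np.nonzero(g[v,230:400]<70)[0]+230)
go(.5316,.4139,.205,52.4)
```

```text
avg [0.5303 0.4108 0.3018] sd [0.0002 0.     0.0007]
yaw [52.4 52.4 52.4] z [-0.0017 -0.0016 -1.    ] F [-0.4 -0.1  0.6] w 0.08515264378008713 t 16.65
-0.03 [[277.0, 262.0], [299.0, 262.0]]
dark cols [247 248 249 250 251 252 253 254 255 257 258 259 260 261 262 263 264 265
 266 267 268 269 270 271 272 273 274 275 276 277 278 279 280 281 282 283
 284 285 286 287 288 289 290 291 315 351 353 354 355 356 357 358 359 360
 361 367]
0 [[277.0, 224.0], [300.0, 224.0]]
dark cols [230 231 232 233 240 243 244 247 248 249 250 252 253 254 258 259 260 261
 262 264 265 268 269 270 271 272 273 274 275 276 277 278 279 280 281 282
 283 284 285 286 287 288 289 290 291 292 293 294 295 297 298 309 312 337
 355 356 357 358 359 360 361 362 363 364]
0.03 [[277.0, 183.0], [300.0, 183.0]]
dark cols [267 268 269 270 271 272 288 289 290 357 358 359 360 361 362 363 364 365
 366]
0.08 [[276.0, 105.0], [301.0, 105.0]]
dark cols [264 265 266 267 288 361 362 363 364 365 366 367 368 369 370 371 379 380
 381 382 383]
t [ 1.2  2.7 98.4] a [ 0.   0.  -0.1] dist 98.0 q6 after ~ -0.32
yaw 52.3 pos [0.5309 0.411  0.3034] q [ 0.59  0.35  1.44 -0.    1.36 -0.32] F [-0.4  0.5 -0.1] w 0.0853 t 16.75
```

View pics/w_bar.png

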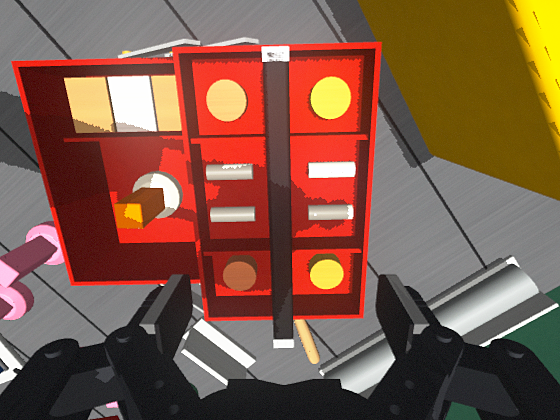

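>>> carry_out:
  series:
    - {"ax":0,"ay":0,"az":-1.5,"tx":0,"ty":-1,"tz":40,"jaw":-1}
    - {"ax":0,"ay":0,"az":-1.5,"tx":0,"ty":-1,"tz":80,"jaw":-1}
    - {"ax":0,"ay":0,"az":-1.5,"tx":0,"ty":-1,"tz":97,"jaw":-1}
    - {"ax":0,"ay":0,"az":-1.5,"tx":0,"ty":-1,"tz":97,"jaw":-1}

```text
time: 17.25
tool_pos: [0.5297, 0.4103, 0.2049]
tool_rot: [0.31, 0.951, -0.001, -0.001]
force: [-0.2, -0.6, 1.2]
gripper_width: 0.0854
gripper_force: 0.0
```

>>> carry_out:
  series:
    - {"ax":0,"ay":0,"az":0,"tx":0,"ty":0,"tz":0,"jaw":1}
    - {"ax":0,"ay":0,"az":0,"tx":0,"ty":0,"tz":0,"jaw":1}
    - {"ax":0,"ay":0,"az":0,"tx":0,"ty":0,"tz":0,"jaw":1}
    - {"ax":0,"ay":0,"az":0,"tx":0,"ty":0,"tz":0,"jaw":1}
    - {"ax":0,"ay":0,"az":0,"tx":0,"ty":0,"tz":0,"jaw":1}
  grip_force: 30

```text
time: 17.88
tool_pos: [0.5296, 0.41, 0.2061]
tool_rot: [0.31, 0.951, -0.001, -0.001]
force: [-2.7, -4.4, 4.0]
gripper_width: 0.0156
gripper_force: 34.1
```

Run:
```python
from h import *
p=avg(3)
C=np.array([.4273,.2784]); t=np.radians(53); x=np.array([np.cos(t),np.sin(t)]); print('box x',(p[:2]-C)@x)
```

```text
avg [0.5295 0.41   0.206 ] sd [0. 0. 0.]
yaw [53.9 53.9 53.9] z [-0.002  -0.0024 -1.    ] F [-3.2 -4.4  3.6] w 0.015338019873993716 t 17.975
box x 0.16661659096752565
```

>>> carry_out:
  series:
    - {"ax":0,"ay":0,"az":0,"tx":0,"ty":-6,"tz":-6.5,"jaw":1}
    - {"ax":0,"ay":0,"az":0,"tx":0,"ty":-12.3,"tz":-12.3,"jaw":1}
    - {"ax":0,"ay":0,"az":0,"tx":0,"ty":-26.6,"tz":-22.3,"jaw":1}
    - {"ax":0,"ay":0,"az":0,"tx":0,"ty":-42.4,"tz":-29.7,"jaw":1}
    - {"ax":0,"ay":0,"az":0,"tx":0,"ty":-59.2,"tz":-34.2,"jaw":1}

```text
time: 18.65
tool_pos: [0.4949, 0.363, 0.2403]
tool_rot: [0.31, 0.951, 0.001, 0.0]
force: [3.3, 3.4, -9.5]
gripper_width: 0.0155
gripper_force: 32.2
```

Run:
```python
from h import *
p=avg(3)
t=np.radians(53.9); x=np.array([np.cos(t),np.sin(t)]); d=p-[.5295,.41,.206]; print('rel dx',d[:2]@x*1000,'dy',(d[:2]@[-x[1],x[0]])*1000,'dz',d[2]*1000)
```

```text
avg [0.494  0.3617 0.2405] sd [0.0007 0.0009 0.0001]
yaw [53.9 53.9 53.9] z [-0.0012 -0.001  -1.    ] F [ 0.   0.1 -5.8] w 0.015488088213134407 t 18.75
rel dx -59.972584773584195 dy 0.23475100984048028 dz 34.47014970703774
```

>>> carry_out:
  series:
    - {"ax":0,"ay":0,"az":0,"tx":0,"ty":-17.4,"tz":-1.5,"jaw":1}
    - {"ax":0,"ay":0,"az":0,"tx":0,"ty":-34.8,"tz":0,"jaw":1}
    - {"ax":0,"ay":0,"az":0,"tx":0,"ty":-51.6,"tz":4.5,"jaw":1}
    - {"ax":0,"ay":0,"az":0,"tx":0,"ty":-67.4,"tz":11.9,"jaw":1}
    - {"ax":0,"ay":0,"az":0,"tx":0,"ty":-81.7,"tz":21.9,"jaw":1}

```text
time: 19.42
tool_pos: [0.4477, 0.2987, 0.2207]
tool_rot: [0.31, 0.951, 0.002, 0.0]
force: [-0.1, 2.4, 0.9]
gripper_width: 0.0153
gripper_force: 33.7
```

>>> carry_out:
  series:
    - {"ax":0,"ay":0,"az":0,"tx":0,"ty":-12.3,"tz":12.3,"jaw":1}
    - {"ax":0,"ay":0,"az":0,"tx":0,"ty":-18,"tz":19,"jaw":1}
    - {"ax":0,"ay":0,"az":0,"tx":0,"ty":-22.3,"tz":26.6,"jaw":1}
    - {"ax":0,"ay":0,"az":0,"tx":0,"ty":-26,"tz":34,"jaw":1}
    - {"ax":0,"ay":0,"az":0,"tx":0,"ty":-29.7,"tz":42.4,"jaw":1}

```text
time: 20.05
tool_pos: [0.4284, 0.2725, 0.1752]
tool_rot: [0.31, 0.951, -0.001, -0.001]
force: [-3.5, 3.7, 29.4]
gripper_width: 0.0156
gripper_force: 38.6
```

Run:
```python
from h import *
p=avg(3)
t=np.radians(53.9); x=np.array([np.cos(t),np.sin(t)]); d=p-[.5295,.41,.206]; print('rel dx',d[:2]@x*1000,'dy',(d[:2]@[-x[1],x[0]])*1000,'dz',d[2]*1000)
```

```text
avg [0.4284 0.2725 0.1756] sd [0.     0.     0.0003]
yaw [53.9 53.9 53.9] z [-0.0035 -0.0017 -1.    ] F [-5.6  0.6 12.2] w 0.01554530855246009 t 20.15
rel dx -170.65488175204888 dy 0.6531800788237065 dz -30.361057835984585
```

>>> carry_out:
  series:
    - {"ax":0,"ay":0,"az":0,"tx":0,"ty":0,"tz":1,"jaw":1}
    - {"ax":0,"ay":0,"az":0,"tx":0,"ty":0,"tz":1,"jaw":1}
    - {"ax":0,"ay":0,"az":0,"tx":0,"ty":0,"tz":0,"jaw":-1}
    - {"ax":0,"ay":0,"az":0,"tx":0,"ty":0,"tz":0,"jaw":-1}
    - {"ax":0,"ay":0,"az":0,"tx":0,"ty":0,"tz":0,"jaw":-1}

```text
time: 20.82
tool_pos: [0.4301, 0.2732, 0.1755]
tool_rot: [0.31, 0.951, 0.0, 0.0]
force: [0.5, 1.3, 0.2]
gripper_width: 0.0695
gripper_force: 0.0
```

>>> carry_out:
  series:
    - {"ax":0,"ay":0,"az":0,"tx":0,"ty":0,"tz":0,"jaw":-1}
    - {"ax":0,"ay":0,"az":0,"tx":0,"ty":0,"tz":0,"jaw":-1}
    - {"ax":0,"ay":0,"az":0,"tx":0,"ty":0,"tz":-30,"jaw":-1}
    - {"ax":0,"ay":0,"az":0,"tx":0,"ty":0,"tz":-80,"jaw":-1}
    - {"ax":0,"ay":0,"az":0,"tx":0,"ty":0,"tz":-140,"jaw":-1}

```text
time: 21.45
tool_pos: [0.4289, 0.2728, 0.3158]
tool_rot: [0.31, 0.951, -0.001, -0.001]
force: [0.1, 0.2, 0.6]
gripper_width: 0.0856
gripper_force: 0.0
```

Run:
```python
from h import *
for _ in range(4): robot.capture('wrist')
avg(2)
s=robot.state();a=robot.capture('side');c=cam(a)
f=a['frame']; g=cv2.cvtColor(f,cv2.COLOR_RGB2GRAY)
C=np.array([.4273,.2784]); t=np.radians(53); x=np.array([np.cos(t),np.sin(t)]);y=np.array([-x[1],x[0]])
f=f.copy()
for by in(-.117,.117):
    for bx in(-.075,.075): cv2.circle(f,tuple(int(k) for k in proj(c,np.r_[C+bx*x+by*y,.155])),1,(0,255,0),-1)
b=robot.capture('scene')
save({'frame':np.hstack([cv2.resize(f[100:260,90:250],(400,400),interpolation=2),cv2.resize(b['frame'][60:260,200:400],(400,400),interpolation=2)])},'shut')
```

```text
avg [0.4301 0.2734 0.3166] sd [0.0005 0.0003 0.001 ]
yaw [53.9 53.9] z [ 1.9e-03  9.0e-04 -1.0e+00] F [-0.2 -0.  -0.9] w 0.08531221020621202 t 21.7
```

View pics/shut.png

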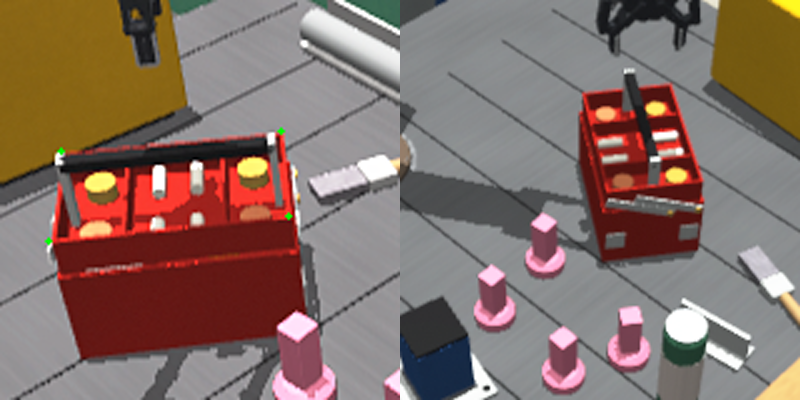

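The tray is level on the rim, the gripper is clear, and nothing else on the bench has moved. Handing in.

```bash
python3 -c "
from station import robot
print(robot.job_done())"
```

```text
the job is handed in; nothing more can be done
None
```

I pressed the cap home with the orange tool, set the tool down in the empty bay and shut the tray over it; the job was handed in after about 22 s of robot time, and the interface returned no verdict.

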